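# Release bushings from a lever-lid chute and ease the lid shut

## Task

Press the yellow lever down with the fingertips so that the lid of the yellow dispenser lifts, and keep it up until both steel bushings have rolled out into the tray. Then let the lever come up slowly under the fingertips so that the lid eases shut without dropping or slamming, and move clear. Work the lid only by its lever; do not touch the lid or the bushings, and leave the blue dispenser and everything else on the bench alone.

Things in the scene. Friction and masses are not known exactly. Their poses are not given: they have to be found in the camera images.
- yellow_dispenser: Target dispenser, fixed: grey metal chute 225 mm long (its y axis), 60 wide, 110 high, with yellow-framed clear lid and yellow lever pad. Origin: centre of its underside, on the bench. Bushings roll towards its +y. A grey linkage case 123 mm high stands on its +x side, out to x = +54; the lever sticks out of it towards +x. Stands left or right, turned up to 0.25 rad.
- yellow_tray (a point): Centre of the floor of the yellow dispenser's open tray, at its +y end: inside 90 mm long (y), 44 mm wide, floor 8 mm above the bench, walls 48 mm high.
- yellow_lid (a joint): Lid of the yellow dispenser, hinged at its -y end: 0 = shut, 0.8 rad = fully up. Geared to the lever (lid angle = 1.6 x lever angle). From about 0.35 rad on, its front flap lets the bushings under it. It is shut by its weight and a spring: let go, it drops in about a quarter of a second and slams; an even closing over 1.5 s or more is gentle.
- yellow_lever (a joint): Lever of the yellow dispenser: 0 = at rest, up; 0.5 rad = fully down. Springs back up when let go. Pushing the pad down takes about 4 to 7 N.
- yellow_pad (a point): Centre of the top face of the yellow lever pad (40 x 44 mm, 10 thick), 120 mm out from the pivot, which is in the case at x +45, y -35, z +92 mm of the dispenser. Top face at rest about 126 mm above the bench, fully pressed about 67: 59 mm straight down, straying under 8 mm sideways. At rest it slopes up outward by 0.22 rad, pressed down outward by 0.28.
- yellow_lid_edge (a point): Top of the front edge of the yellow-framed clear lid (112 x 54 mm, hinge 110 mm above the bench, front flap 70 mm high that blocks the chute). About 114 mm above the bench when shut, 190 mm when fully up.
- blue_dispenser: Second dispenser, the same in shape and frame but with a blue lid frame and a blue lever pad; not to be used.
- blue_lid (a joint): Lid of the blue dispenser: 0 = shut.
- blue_pad (a point): Centre of the top face of the blue lever pad; not to be pressed.
- yellow_bushing1: Steel bushing 1 of two in the yellow chute: cylinder 32 mm across, 40 mm long, lying across the chute. Origin at its centre: in the chute 55 to 65 mm above the bench, in the tray 24 mm.
- yellow_bushing2: Steel bushing 2 of two in the yellow chute: cylinder 32 mm across, 40 mm long, lying across the chute. Origin at its centre: in the chute 55 to 65 mm above the bench, in the tray 24 mm.
- carton: Loose bystander: small cardboard carton 60 x 90 x 50 mm. Origin at the underside of its middle.
- filter: Loose bystander: white and green filter can, 66 mm across, 80 mm high. Origin at the underside of its middle.
- tape: Loose bystander: orange tape roll 90 mm across, 24 mm high, lying flat. Origin at the underside of its middle.
- oil_bottle: Loose bystander: black bottle with red cap, 56 mm across, 150 mm high. Origin at the underside of its middle.
- wrench: Loose bystander: steel wrench lying flat. Origin at the middle of its length, on the bench.
- bearing: Loose bystander: steel bearing ring 62 mm across, 18 mm high, lying flat. Origin at the underside of its middle.

How it is judged:
By the outcome, as a careful person would: the job done as asked, in the order asked, and still so for the second after the job is handed in, with the robot touching nothing.
It also fails if it takes over 35 s, if anything falls off the work surface, if the arm or the gripper's body presses on something with over 40 N, if the wrist force passes 120 N, or if a joint passes its speed limit or range.

## Robot

A 7-joint arm with a two-finger parallel gripper is mounted at the origin on the work surface. World frame = base frame: x ahead of the robot, y to its left, z up, the work surface at z = 0. Lengths are in m, angles in rad, forces in N, time in s.
With the tool pointing down it reaches from about 0.4 to 0.9 m from the base axis. Payload 5.5 kg.
Tool frame: the origin (TCP) lies at the very end of the fingers, on their centre line; the grasp point (between the pads) lies 19 mm behind it; x points along the fingers, y is the direction in which the jaws open and shut, and the axes are right-handed (so a half turn about x gives the same grasp; the last joint's range is limited). The gripper opens to 92 mm and grips with 3 to 60 N. Pads are 19 mm wide; open, the fingers measure 130 mm over their backs; the gripper's body (75 mm by 190 mm) begins 47 mm behind the grasp point.
Start: joints at [1.44, 0.501, -0.427, 1.55, 0.221, 1.138, -0.21], TCP at [0.249, -0.6, 0.188] pointing down, gripper open.
Joint ranges: [-2.88, 2.88], [-0.31, 2.03], [-1.54, 1.56], [0.2, 2.42], [-1.41, 4.55], [0.19, 2.02], [-2.57, 2.57]. Speed limits (rad/s): [2.57, 2.57, 3.14, 3.14, 3.14, 3.14, 3.14].

## Interface

Orientations are given as a unit quaternion [x, y, z, w].
In Python, from bench import state, capture, sign_off gives the robot as it stands. The module is installed in compiled form; this text tells all that it offers.
- The arm moves only by the tool move_arm, never from a script. Its argument "deltas" is a list of rows, each an object with "fingers": the opening, from 0 (shut) to 1 (fully open); "linear": the shift along the world's x, y, z in m, a list of three; "twist": the turn, a rotation vector about the world's x, y, z in rad, a list of three. In form: [{"fingers": fingers, "linear": [dx, dy, dz], "twist": [rx, ry, rz]}, ...]. A call has 1 to 10 rows; each row shifts and turns the pose as measured when the row begins; what a row does not reach is not made up. A row lasts 1/12 s, in which the tool goes at most 41.7 mm and 7.16 degrees, less where a joint would pass 70% of its speed; a pose out of reach is approached as far as the arm can. A call with a gripper value outside its range is refused whole. The fingers move at their own pace and stop on an object; the grip force is fixed at half the most. Time passes only in rows, so rows that do not move let the fingers close. It gives the time, the measured TCP pose, the force and the opening at its end, in the units of the state.
- state(): the state, without advancing time (a new reading comes with each control period).
- capture(name): name is "scene" or "top" or "wrist"; returns a dict with "image" (420x560x3 uint8, blue, green, red), "intrinsics" (3x3 intrinsics, pixels), "R" (3x3) and "t" (3): a world point X has camera coordinates R X + t; the wrist camera has in their place "mount" (4x4, takes a point from camera to tool coordinates, whose origin is the TCP and whose axes are the tool frame's). Camera axes: x right, y down, z forward; pixel columns grow to the right and rows downward; lengths in m; the calibration is good to about 2 mm. A picture is of the moment at which its call begins: read the wrist's pose just before it. There is no depth.
- sign_off(): hands the job in, once; it reports no verdict.
The state is a dict: "time_s": time; "joint_positions": joint angles; "joint_vel": joint speeds; "joint_efforts": joint torques, N m; "position": TCP position; "ee_rot": TCP orientation; "wrist_force": force on the tool from outside, world axes, zero at the start; "moment": the same for the moment, N m; "finger_gap": opening from 0.0 (shut) to 1.0 (fully open).
Only numpy, scipy, OpenCV 4.12 (cv2) and the standard library are available. Lean on these libraries where they do the work, as an engineer would, in place of code of your own. Each camera call takes 0.05 s, during which the arm holds its last target.

## Working session

There is one attempt and no reset: what is moved stays moved. The work goes in short steps, Python scripts to look and compute and a tool call to move; the robot and the scene stay as the last step left them, time stands still between calls to the robot, and variables do not carry over. Pictures are saved under pics/ and viewed, and the job is handed in when it is done.

Besides the shell and the picture viewer there is one more tool, called after ">>>" as name([rows], argument=value, ...), one row to a line, values as JSON. move_arm: Moves the arm, as the interface text tells. Its arguments: {"type":"object","properties":{"deltas":{"type":"array"}},"required":["deltas"]}

```bash
mkdir -p pics; python3 - <<'E'
from bench import state,capture
import cv2,pickle
s=state();print(s)
for n in("scene","top"):
    c=capture(n);cv2.imwrite(f"pics/{n}0.png",c["image"]);pickle.dump(c,open(n+".pkl","wb"));print(n,c["intrinsics"],c["R"],c["t"])
E
```

```text
{'time_s': 0.0, 'joint_positions': array([ 1.44019258,  0.50181639, -0.42676709,  1.55142852,  0.22079503,
        1.13832142, -0.21028029]), 'joint_vel': array([-7.85556331e-04, -3.93775123e-04, -7.72514180e-05,  1.45588253e-04,
       -3.53439329e-04,  2.60064437e-04,  8.16222707e-04]), 'joint_efforts': array([ 5.40641322e-04, -5.66590619e+01, -5.81598222e+00, -2.79111332e+01,
       -6.87429146e-02,  3.08424141e-02,  2.15981536e-04]), 'position': array([ 0.24905798, -0.59955843,  0.18700497]), 'ee_rot': array([-0.69332422, -0.13901835,  0.69355588, -0.1376796 ]), 'wrist_force': array([ 0.2394132 , -0.60656021,  0.09217515]), 'moment': array([-0.03759321, -0.00519405,  0.00184792]), 'finger_gap': 1.0023561042911606}
scene [[413.65547102   0.         276.58195485]
 [  0.         413.65547102 212.8698298 ]
 [  0.           0.           1.        ]] [[-0.50324854  0.86398866 -0.0162634 ]
 [ 0.63559899  0.35733632 -0.68434251]
 [-0.58545267 -0.35473138 -0.72897931]] [ 0.33505427 -0.28369442  1.49995015]
top [[421.1591614    0.         278.05924359]
 [  0.         421.1591614  204.60792888]
 [  0.           0.           1.        ]] [[-0.02147658 -0.99975508  0.00534169]
 [-0.98836563  0.02042662 -0.15071871]
 [ 0.15057268 -0.00851646 -0.98856226]] [-0.01474367  0.62591858  1.10495386]
```

View pics/scene0.png

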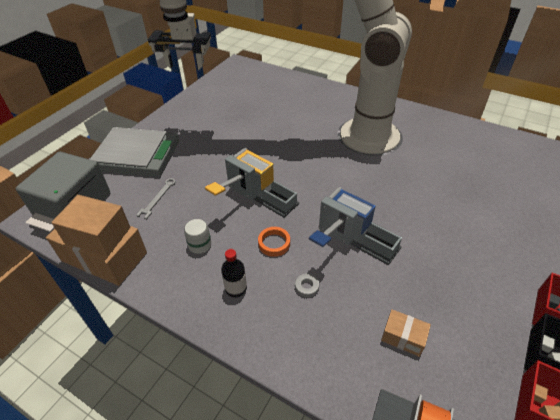

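View pics/top0.png

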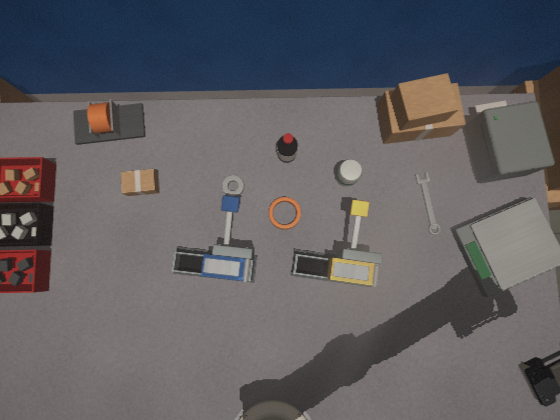

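The yellow dispenser is right of centre in the top view (pad about (360,208), body about (336,268)), and the blue one is to its left. I'll zoom in next.

```bash
python3 - <<'E'
import cv2
t=cv2.imread("pics/top0.png");s=cv2.imread("pics/scene0.png")
cv2.imwrite("pics/topc.png",cv2.resize(t[185:295,280:390],None,fx=5,fy=5,interpolation=cv2.INTER_CUBIC))
cv2.imwrite("pics/scc.png",cv2.resize(s[140:230,190:310],None,fx=6,fy=6,interpolation=cv2.INTER_CUBIC))
E
```

```text
(no output)
```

View pics/topc.png

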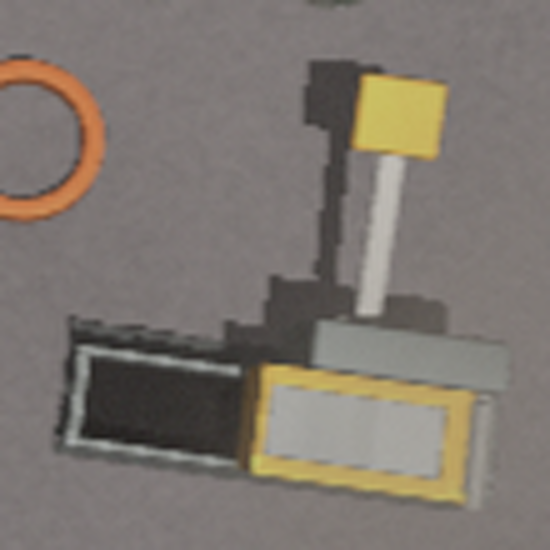

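View pics/scc.png

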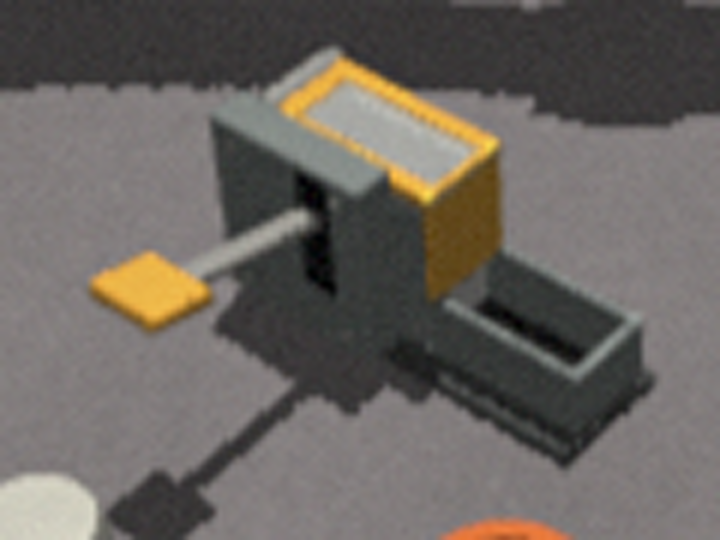

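```bash
cat > h.py <<'E'
import numpy as np,pickle,cv2
def ray(c,p):
    K=c["intrinsics"];R=c["R"];d=R.T@np.linalg.solve(K,[p[0],p[1],1]);o=-R.T@c["t"];return o,d
def atz(c,p,z):
    o,d=ray(c,p);return o+d*(z-o[2])/d[2]
def tri(cs,ps):
    A=[];b=[]
    for c,p in zip(cs,ps):
        P=c["intrinsics"]@np.c_[c["R"],c["t"]]
        for i in(0,1):
            r=P[i]-p[i]*P[2];r=r/np.linalg.norm(P[2]);A.append(r[:3]);b.append(-r[3])
    return np.linalg.lstsq(np.array(A),np.array(b),rcond=None)[0]
def proj(c,X):
    q=c["intrinsics"]@(c["R"]@X+c["t"]);return q[:2]/q[2]
E
python3 - <<'E'
from h import *
T=pickle.load(open("top.pkl","rb"));S=pickle.load(open("scene.pkl","rb"))
tc=lambda x,y:((x+.5)/5-.5+280,(y+.5)/5-.5+185)
sc=lambda x,y:((x+.5)/6-.5+190,(y+.5)/6-.5+140)
print("pad z",atz(T,tc(400,115),.126),atz(S,sc(151,287),.126), tri([T,S],[tc(400,115),sc(151,287)]))
a,b,c,d=[atz(T,tc(*p),.114) for p in((265,366),(477,390),(465,502),(250,470))]
print(a,b,c,d); print(np.arctan2(*( (a-b)[:2]))*-1,np.arctan2(*((d-c)[:2]))*-1,np.linalg.norm(a-b),np.linalg.norm(a-d))
lid=(a+b+c+d)/4;print(lid)
# fit pose: x,y,yaw with pad, pad direction
pad=tri([T,S],[tc(400,115),sc(151,287)])
from scipy.optimize import least_squares
from scipy.spatial.transform import Rotation as Ro
# model points
l=np.array
dirx=l([np.cos(.22),0,np.sin(.22)])
P0=l([.045,-.035,.092])
# pad centre local ~ x .045+.12cos(.22)-..., z .126
pc=l([.045+.115,-.035,.126])
pts=[(pc+l([sx*.02*np.cos(.22),sy*.022,sx*.02*np.sin(.22)])) for sx,sy in((1,1),(1,-1),(-1,-1),(-1,1))]
topp=[(362,74),(448,84),(438,159),(353,151)]
scp=[(152,324),(90,288),(150,252),(213,292)]
# case top corners unknown; tray end corners: y?
def f(v):
    r=[]
    M=Ro.from_euler('z',v[2]).as_matrix()
    for p,t,s in zip(pts,topp,scp):
        X=M@(p+l([v[3],0,v[4]]))+l([v[0],v[1],0])
        r+=list(proj(T,X)-tc(*t))+list(proj(S,X)-sc(*s))
    # lid side edges direction & case front x .054 z .123, y
    for t in((318,322),(508,348)):
        q=atz(T,tc(*t),.123)-l([v[0],v[1],0]); q=M.T@q; r.append((q[0]-.054)*350)
    for (q) in (a,b):
        q=M.T@(q-l([v[0],v[1],0])); r.append((q[0]-.027)*350)
    for (q) in (c,d):
        q=M.T@(q-l([v[0],v[1],0])); r.append((q[0]+.027)*350)
    return r
s=least_squares(f,[pad[0]-.16,pad[1]+.03,0.1,0,0]);print(s.x,np.round(s.fun,1))
M=Ro.from_euler('z',s.x[2]).as_matrix();print("pad",M@(pc+l([s.x[3],0,s.x[4]]))+l([s.x[0],s.x[1],0]))
E
```

```text
pad z [ 0.60150761 -0.23478356  0.126     ] [ 0.60205783 -0.23159036  0.126     ] [ 0.6012205  -0.23425071  0.12442103]
[ 0.47640664 -0.16237369  0.114     ] [ 0.46209032 -0.26906138  0.114     ] [ 0.40664337 -0.25991273  0.114     ] [ 0.42476752 -0.1527118   0.114     ]
-0.13339214344716147 -0.16748336262324096 0.10764395415148155 0.052535229208658205
[ 0.44247696 -0.2110149   0.114     ]
[ 0.44683159 -0.17573991 -0.15211737  0.00070602 -0.00362375] [-0.2 -0.  -0.1  0.2 -0.2  0.2 -1.1 -0.6 -0.5  0.7 -0.7  0.1 -0.5  0.1
  0.1  0.1 -0.6 -0.8  0.1  0.8  0.   0.6]
pad [ 0.60037825 -0.23468775  0.12237625]
```

```bash
python3 - <<'E'
from h import *
from bench import state
from scipy.spatial.transform import Rotation as Ro
s=state();M=Ro.from_quat(s["ee_rot"]).as_matrix();print(M.round(3))
d=-0.15;yt=np.array([-np.sin(d),np.cos(d),0])
for sg in(1,-1):
    Y=yt*sg;X=np.array([0,0,-1.]);G=np.c_[X,Y,np.cross(X,Y)]
    print(sg,(Ro.from_matrix(G)*Ro.from_matrix(M).inv()).as_rotvec().round(3))
T=pickle.load(open("top.pkl","rb"))
print("filter",atz(T,(350,171),.08),"bottle",atz(T,(288,140),.15),"box",atz(T,(458,250),.05),atz(T,(500,288),.05),"carton",atz(T,(440,100),.15))
E
```

```text
[[-0.001  0.384 -0.923]
 [ 0.002 -0.923 -0.384]
 [-1.    -0.002 -0.   ]]
1 [ 0.000e+00 -2.000e-03  2.598e+00]
-1 [-0.002 -0.    -0.544]
filter [ 0.70805905 -0.22334898  0.08      ] bottle [ 0.77594955 -0.05597043  0.15      ] box [ 0.49148402 -0.50960403  0.05      ] [ 0.3887634  -0.61281063  0.05      ] carton [ 0.87556883 -0.45288434  0.15      ]
```

>>> move_arm([
  {"fingers":0,"linear":[0.02,0.02,0.002],"twist":[0,0,-0.03]},
  {"fingers":0,"linear":[0.02,0.02,0.002],"twist":[0,0,-0.03]},
  {"fingers":0,"linear":[0.02,0.02,0.002],"twist":[0,0,-0.03]},
  {"fingers":0,"linear":[0.02,0.02,0],"twist":[0,0,-0.03]},
  {"fingers":0,"linear":[0.02,0.02,0],"twist":[0,0,-0.03]},
  {"fingers":0,"linear":[0.02,0.02,0],"twist":[0,0,-0.03]},
  {"fingers":0,"linear":[0.02,0.02,0],"twist":[0,0,-0.03]},
  {"fingers":0,"linear":[0.02,0.02,0],"twist":[0,0,-0.03]},
  {"fingers":0,"linear":[0.02,0.02,0],"twist":[0,0,-0.03]},
  {"fingers":0,"linear":[0.02,0.02,0],"twist":[0,0,-0.03]},
])

```text
time_s: 0.93
position: [0.443, -0.395, 0.1869]
ee_rot: [-0.704, -0.025, 0.71, -0.018]
wrist_force: [-0.8, -0.1, 0.5]
finger_gap: 0.325
```

>>> move_arm([
  {"fingers":0,"linear":[0.02,0.02,0],"twist":[0,0,-0.027]},
  {"fingers":0,"linear":[0.02,0.02,0],"twist":[0,0,-0.027]},
  {"fingers":0,"linear":[0.02,0.02,0],"twist":[0,0,-0.027]},
  {"fingers":0,"linear":[0.02,0.02,0],"twist":[0,0,-0.027]},
  {"fingers":0,"linear":[0.02,0.02,0],"twist":[0,0,-0.027]},
  {"fingers":0,"linear":[0.02,0.02,0],"twist":[0,0,-0.027]},
  {"fingers":0,"linear":[0.02,0.02,0],"twist":[0,0,-0.027]},
  {"fingers":0,"linear":[0.016,0.019,0],"twist":[0,0,-0.027]},
  {"fingers":0,"linear":[0,0,0],"twist":[0,0,0]},
])

```text
time_s: 1.68
position: [0.6066, -0.2178, 0.1827]
ee_rot: [-0.7, 0.05, 0.709, 0.063]
wrist_force: [-0.8, 0.0, 0.1]
finger_gap: 0.004
```

```bash
python3 - <<'E'
from h import *
from bench import state,capture
from scipy.spatial.transform import Rotation as Ro
s=state();print(s["position"],s["wrist_force"],s["finger_gap"],Ro.from_quat(s["ee_rot"]).as_matrix().round(3))
c=capture("wrist");cv2.imwrite("pics/w1.png",c["image"]);print(c["intrinsics"],c["mount"])
M=np.eye(4);M[:3,:3]=Ro.from_quat(s["ee_rot"]).as_matrix();M[:3,3]=s["position"]
W=np.linalg.inv(M@c["mount"]);C=dict(intrinsics=c["intrinsics"],R=W[:3,:3],t=W[:3,3]);pickle.dump(C,open("w1.pkl","wb"))
print("pad predicted",proj(C,np.array([.600,-.235,.124])))
t=capture("scene")["image"];cv2.imwrite("pics/s1.png",cv2.resize(t[100:240,180:380],None,fx=4,fy=4))
E
```

```text
[ 0.60663561 -0.21781015  0.18273803] [-0.84479618  0.04405831  0.14581094] 0.0035560787667282714 [[-0.011 -0.159 -0.987]
 [ 0.019 -0.987  0.159]
 [-1.    -0.017  0.014]]
[[320.74346089   0.         279.0450486 ]
 [  0.         320.74346089 205.26217342]
 [  0.           0.           1.        ]] [[ 2.82434722e-04 -2.96453132e-01  9.55047361e-01 -1.97376954e-01]
 [ 9.99999921e-01  3.50009705e-04 -1.87083106e-04  3.84314733e-04]
 [-2.78814473e-04  9.55047338e-01  2.96453207e-01 -7.90723117e-02]
 [ 0.00000000e+00  0.00000000e+00  0.00000000e+00  1.00000000e+00]]
pad predicted [301.38174856 208.27353702]
```

View pics/w1.png

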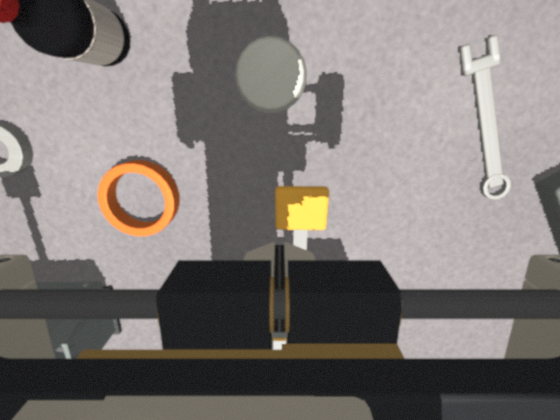

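View pics/s1.png

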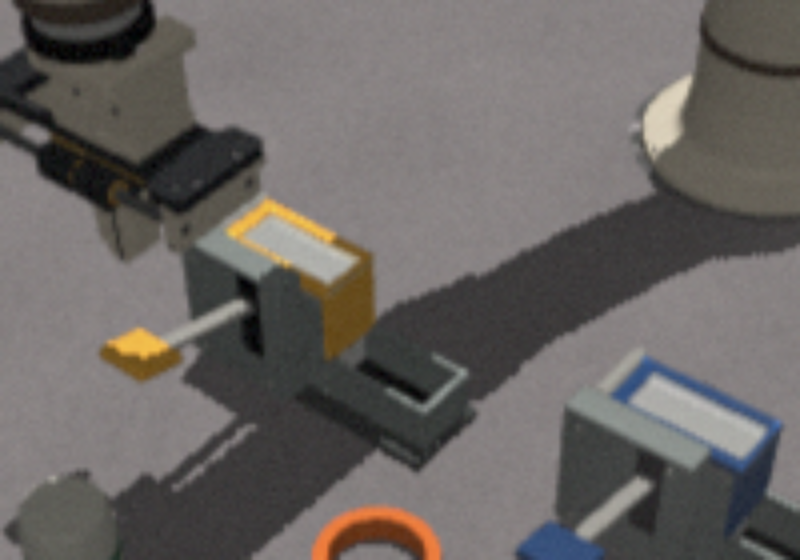

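```bash
python3 - <<'E'
from h import *
from bench import state,capture
s=state();print(s["position"],s["time_s"],s["finger_gap"])
S=capture("scene");print((proj(S,s["position"])-[180,100])*4,(proj(S,np.array([.6,-.235,.124]))-[180,100])*4)
C=pickle.load(open("w1.pkl","rb"));print(proj(C,s["position"]))
t=S["image"];cv2.imwrite("pics/s2.png",cv2.resize(t[100:240,180:380],None,fx=4,fy=4))
cv2.imwrite("pics/t2.png",capture("top")["image"])
E
```

```text
[ 0.60360365 -0.22308757  0.18233016] 1.7833 0.005488162841164538
[137.3769865  293.19543135] [137.1173879  348.33416711]
[287.10106245 233.82364259]
```

View pics/s2.png

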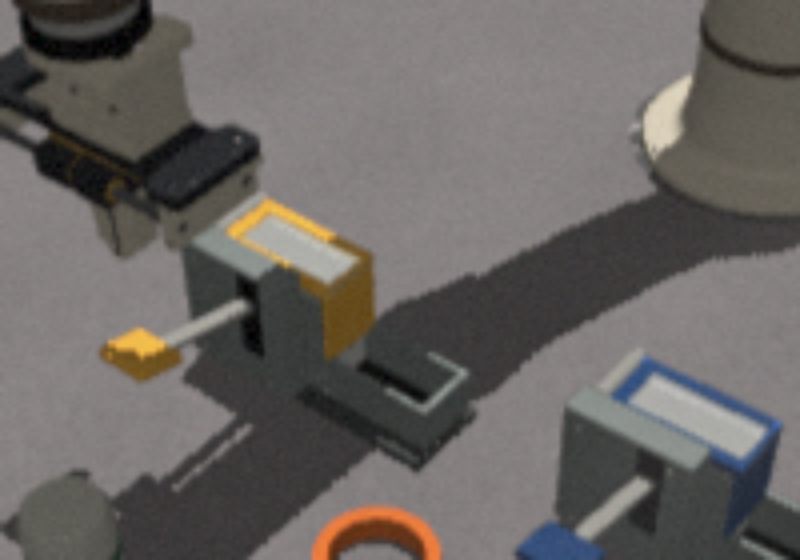

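View pics/t2.png

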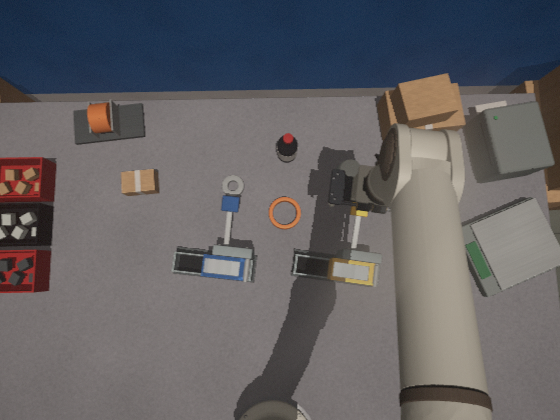

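```bash
python3 - <<'E'
from h import *
from bench import state,capture
s=state();print(s["position"],s["wrist_force"])
S=capture("scene");t=S["image"];b=cv2.resize(t[100:200,170:270],None,fx=6,fy=6,interpolation=cv2.INTER_CUBIC)
from scipy.spatial.transform import Rotation as Ro
R=Ro.from_quat(s["ee_rot"]).as_matrix()
for d,col in((0,(0,0,255)),(-.019,(0,255,0)),(-.066,(255,0,0))):
    for y in(-.019,0,.019):
        p=(proj(S,s["position"]+R@np.array([d,y,0]))-[170,100]+.5)*6-.5;cv2.circle(b,tuple(int(v) for v in p),4,col,-1)
cv2.imwrite("pics/s3.png",b)
E
```

```text
[ 0.60217711 -0.22657428  0.18249237] [ 0.49843753 -1.43048426  0.02499344]
```

View pics/s3.png

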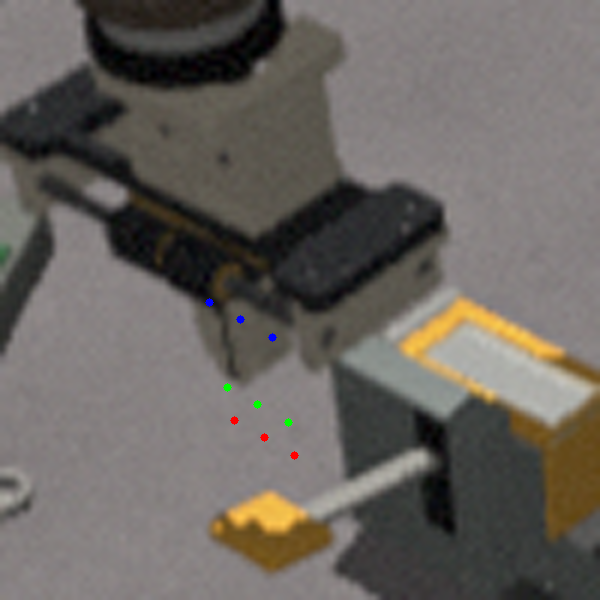

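```bash
python3 - <<'E'
from h import *
from bench import state,capture
from scipy.spatial.transform import Rotation as Ro
T=pickle.load(open("top.pkl","rb"));S=pickle.load(open("scene.pkl","rb"));C=pickle.load(open("w1.pkl","rb"))
print("base scene",proj(S,np.zeros(3)),"top",proj(T,np.zeros(3)))
for nm,w,t,s,z in(("tape",(139,200),(285,212),(274,241),.024),("filter",(271,73),(350,171),(196,229),.08),("pad",(302,208),(360,208),(214.7,187.3),.124),("wrench end",(496,187),(434,228),(144,212),.003)):
    print(nm,atz(C,w,z),atz(T,t,z),atz(S,s,z))
s=state();print("TCP top px",proj(T,s["position"]),"tool tip in wrist",proj(C,np.array([ 0.60663561,-0.21781015,0.18273803])))
b=cv2.imread("pics/t2.png");
p0=np.array([ 0.60360365,-0.22308757,0.18233016]);R=Ro.from_quat(s["ee_rot"]).as_matrix()
b=cv2.resize(b[110:290,280:440],None,fx=4,fy=4)
for d,col in((0,(0,0,255)),(-.066,(255,0,0)),(-.12,(0,255,0))):
    for y in(-.095,0,.095):
        p=(proj(T,p0+R@np.array([d,y,0]))-[280,110])*4;cv2.circle(b,tuple(int(v) for v in p),4,col,-1)
cv2.imwrite("pics/t3.png",b[:600])
b=cv2.imread("pics/scene0.png")[0:100,130:250];b=cv2.resize(b,None,fx=6,fy=6)
p0=np.array([ 0.24905798,-0.59955843,0.18700497]);R=Ro.from_quat([-0.69332422,-0.13901835,0.69355588,-0.1376796]).as_matrix()
for d,col in((0,(0,0,255)),(-.066,(255,0,0))):
    for y in(-.065,-.046,.046,.065):
        p=(proj(S,p0+R@np.array([d,y,0]))-[130,0])*6;cv2.circle(b,tuple(int(v) for v in p),4,col,-1)
cv2.imwrite("pics/s00.png",b)
E
```

```text
base scene [368.98304679 134.63273078] top [272.43961511 443.18019336]
tape [ 0.60495257 -0.04944437  0.024     ] [ 0.60782179 -0.04701457  0.024     ] [ 0.61477059 -0.03746709  0.024     ]
filter [ 0.71125054 -0.2261006   0.08      ] [ 0.70805905 -0.22334898  0.08      ] [ 0.72003476 -0.21401076  0.08      ]
pad [ 0.60016035 -0.23554425  0.124     ] [ 0.6007378  -0.23616151  0.124     ] [ 0.60013891 -0.23346713  0.124     ]
wrench end [ 0.5498087  -0.46861273  0.003     ] [ 0.55631295 -0.4673072   0.003     ] [ 0.69590726 -0.44550629  0.003     ]
TCP top px [361.07169961 204.08848984] tool tip in wrist [278.51445168 230.99580826]
```

View pics/t3.png

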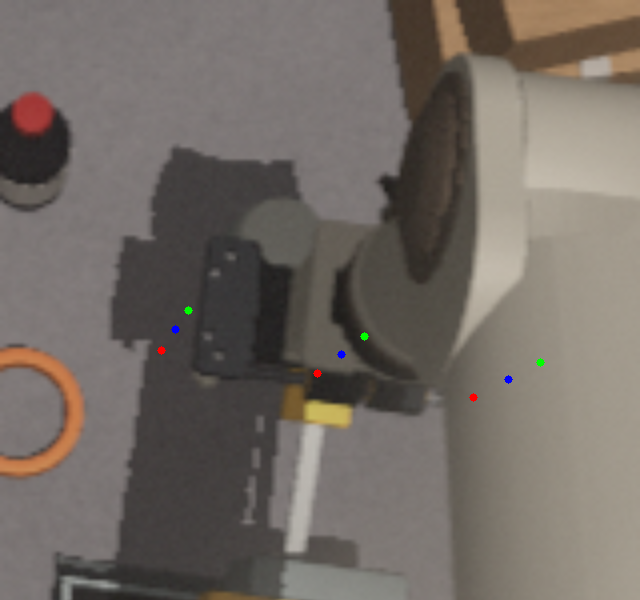

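View pics/s00.png

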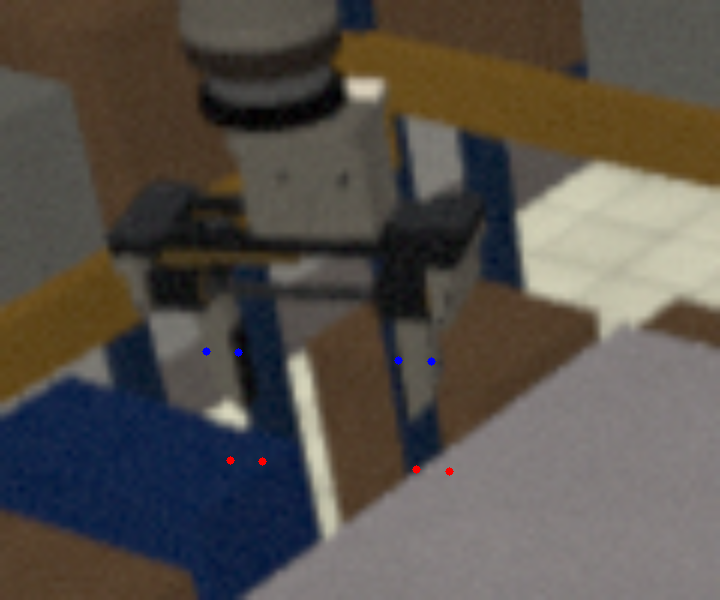

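>>> move_arm([
  {"fingers":0,"linear":[0,-0.004,0],"twist":[0,0,0]},
  {"fingers":0,"linear":[0,0,0],"twist":[0,0,0]},
])

```text
time_s: 2.1
position: [0.6002, -0.2348, 0.1825]
ee_rot: [-0.699, 0.057, 0.71, 0.065]
wrist_force: [-0.6, -0.8, -0.7]
finger_gap: 0.003
```

```bash
python3 - <<'E'
from h import *
from bench import state,capture
from scipy.spatial.transform import Rotation as Ro
s=state();print(s["position"],s["wrist_force"],s["joint_vel"].round(3));R=Ro.from_quat(s["ee_rot"]).as_matrix();print(R.round(3))
c=capture("wrist");b=cv2.resize(c["image"][170:350,190:370],None,fx=3.3,fy=3.3)
m=np.linalg.inv(c["mount"])
for d,col in((0,(0,0,255)),(-.02,(0,255,0)),(-.04,(255,0,0))):
  for y in(-.019,0,.019):
   for z in(-.0095,.0095):
    q=m@np.array([d,y,z,1]);p=c["intrinsics"]@q[:3];p=(p[:2]/p[2]-[190,170])*3.3;cv2.circle(b,tuple(int(v) for v in p),3,col,-1)
cv2.imwrite("pics/w3.png",b)
E
```

```text
[ 0.60021091 -0.23479713  0.18254703] [-0.6183071  -0.75488226 -0.65153511] [ 0.013 -0.008 -0.001  0.01  -0.009 -0.    -0.003]
[[-0.015 -0.171 -0.985]
 [ 0.013 -0.985  0.171]
 [-1.    -0.01   0.017]]
```

View pics/w3.png

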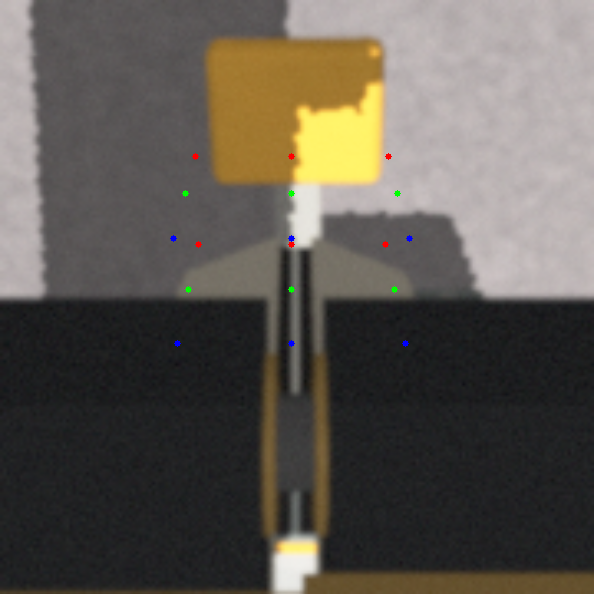

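Both cameras show the shut fingertips ending about 35 mm short of the reported TCP, so I'll descend by force feedback.

>>> move_arm([
  {"fingers":0,"linear":[0,0,-0.01],"twist":[0,0,0]},
  {"fingers":0,"linear":[0,0,-0.012],"twist":[0,0,0]},
  {"fingers":0,"linear":[0,0,-0.012],"twist":[0,0,0]},
  {"fingers":0,"linear":[0,0,-0.005],"twist":[0,0,0]},
  {"fingers":0,"linear":[0,0,0],"twist":[0,0,0]},
])

```text
time_s: 2.57
position: [0.5984, -0.2369, 0.1392]
ee_rot: [-0.698, 0.058, 0.71, 0.066]
wrist_force: [0.5, -0.2, 0.4]
finger_gap: 0.005
```

>>> move_arm([
  {"fingers":0,"linear":[0,0,-0.003],"twist":[0,0,0]},
  {"fingers":0,"linear":[0,0,-0.003],"twist":[0,0,0]},
  {"fingers":0,"linear":[0,0,-0.003],"twist":[0,0,0]},
  {"fingers":0,"linear":[0,0,-0.003],"twist":[0,0,0]},
])

```text
time_s: 2.9
position: [0.5983, -0.2362, 0.1254]
ee_rot: [-0.698, 0.058, 0.711, 0.066]
wrist_force: [-0.7, -0.6, -0.2]
finger_gap: 0.005
```

>>> move_arm([
  {"fingers":0,"linear":[0,0,-0.003],"twist":[0,0,0]},
  {"fingers":0,"linear":[0,0,-0.003],"twist":[0,0,0]},
])

```text
time_s: 3.07
position: [0.5987, -0.2361, 0.1192]
ee_rot: [-0.698, 0.058, 0.71, 0.066]
wrist_force: [0.0, 0.0, -0.2]
finger_gap: 0.003
```

```bash
python3 - <<'E'
from h import *
from bench import state,capture
s=state();print(s["position"],s["wrist_force"])
t=capture("scene")["image"];cv2.imwrite("pics/s4.png",cv2.resize(t[110:230,170:300],None,fx=5,fy=5,interpolation=cv2.INTER_CUBIC))
E
```

```text
[ 0.59873541 -0.23605652  0.11916439] [ 0.02362846  0.00479823 -0.16401661]
```

View pics/s4.png

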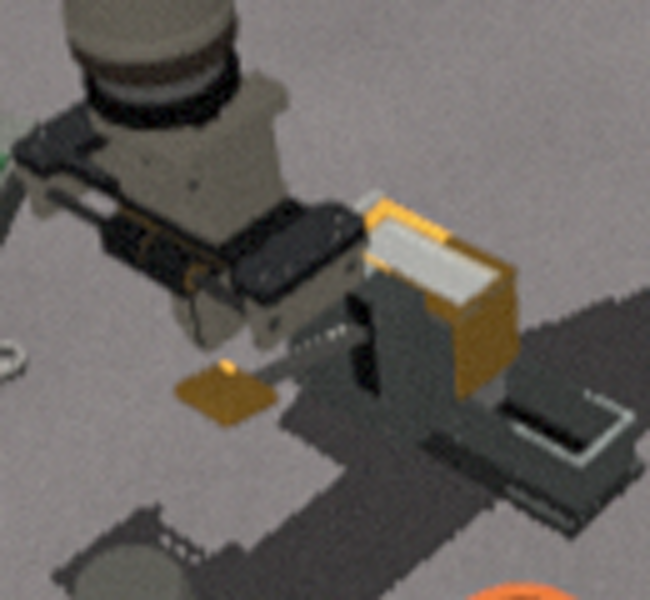

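>>> move_arm([
  {"fingers":0,"linear":[0,0,-0.004],"twist":[0,0,0]},
  {"fingers":0,"linear":[0,0,-0.004],"twist":[0,0,0]},
  {"fingers":0,"linear":[0,0,-0.003],"twist":[0,0,0]},
])

```text
time_s: 3.37
position: [0.5991, -0.2361, 0.1074]
ee_rot: [-0.699, 0.058, 0.71, 0.066]
wrist_force: [-0.3, -1.0, 0.4]
finger_gap: 0.002
```

>>> move_arm([
  {"fingers":0,"linear":[0,0,-0.003],"twist":[0,0,0]},
  {"fingers":0,"linear":[0,0,-0.003],"twist":[0,0,0]},
])

```text
time_s: 3.53
position: [0.5991, -0.2361, 0.1007]
ee_rot: [-0.699, 0.058, 0.71, 0.066]
wrist_force: [-0.5, 0.5, 0.3]
finger_gap: 0.004
```

```bash
python3 - <<'E'
from h import *
from bench import state,capture
s=state();print(s["position"],s["wrist_force"])
t=capture("scene")["image"];cv2.imwrite("pics/s5.png",cv2.resize(t[110:230,170:300],None,fx=5,fy=5,interpolation=cv2.INTER_CUBIC))
t=capture("wrist")["image"];cv2.imwrite("pics/w5.png",cv2.resize(t[170:350,190:370],None,fx=3.3,fy=3.3))
E
```

```text
[ 0.59905328 -0.23605958  0.10073573] [-0.53783413  0.47203619  0.31481878]
```

View pics/s5.png

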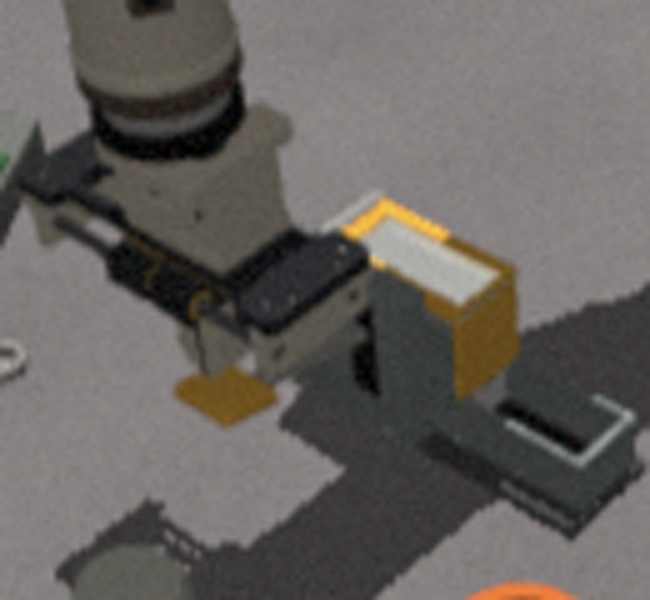

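View pics/w5.png

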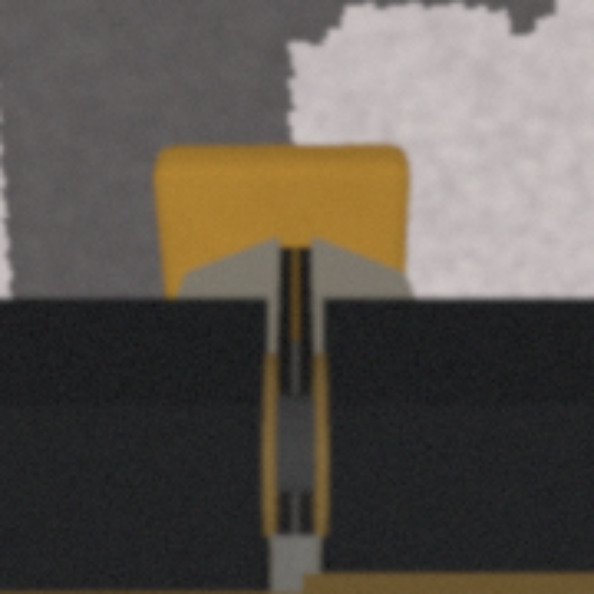

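>>> move_arm([
  {"fingers":0,"linear":[0.007,-0.001,0],"twist":[0,0,0]},
  {"fingers":0,"linear":[0,0,0],"twist":[0,0,0]},
  {"fingers":0,"linear":[0,0,-0.003],"twist":[0,0,0]},
])

```text
time_s: 3.88
position: [0.607, -0.2373, 0.098]
ee_rot: [-0.699, 0.058, 0.71, 0.066]
wrist_force: [-0.5, -0.5, 0.0]
finger_gap: 0.003
```

>>> move_arm([
  {"fingers":0,"linear":[0,0,-0.003],"twist":[0,0,0]},
  {"fingers":0,"linear":[0,0,-0.002],"twist":[0,0,0]},
])

```text
time_s: 4.05
position: [0.6075, -0.2373, 0.0927]
ee_rot: [-0.699, 0.058, 0.71, 0.066]
wrist_force: [0.8, -0.1, 0.1]
finger_gap: 0.009
```

>>> move_arm([
  {"fingers":0,"linear":[0,0,-0.002],"twist":[0,0,0]},
  {"fingers":0,"linear":[0,0,-0.002],"twist":[0,0,0]},
])

```text
time_s: 4.22
position: [0.6084, -0.2375, 0.0889]
ee_rot: [-0.7, 0.058, 0.709, 0.066]
wrist_force: [0.7, -1.5, 2.6]
finger_gap: 0.008
```

>>> move_arm([
  {"fingers":0,"linear":[0,0,-0.003],"twist":[0,0,0]},
  {"fingers":0,"linear":[0,0,-0.003],"twist":[0,0,0]},
  {"fingers":0,"linear":[0,0,-0.003],"twist":[0,0,0]},
  {"fingers":0,"linear":[0,0,-0.003],"twist":[0,0,0]},
])

```text
time_s: 4.55
position: [0.6109, -0.2379, 0.0781]
ee_rot: [-0.701, 0.058, 0.707, 0.065]
wrist_force: [1.3, -1.3, 3.0]
finger_gap: 0.003
```

```bash
python3 - <<'E'
from h import *
from bench import state,capture
s=state();print(s["position"],s["wrist_force"],s["moment"])
t=capture("scene")["image"];cv2.imwrite("pics/s6.png",cv2.resize(t[110:230,170:300],None,fx=5,fy=5,interpolation=cv2.INTER_CUBIC))
t=capture("wrist")["image"];cv2.imwrite("pics/w6.png",cv2.resize(t[170:350,190:370],None,fx=3.3,fy=3.3))
E
```

```text
[ 0.61088311 -0.23791146  0.07809833] [ 1.27031607 -1.28289032  2.97893494] [ 0.01921509 -0.27823957  0.0414369 ]
```

View pics/s6.png

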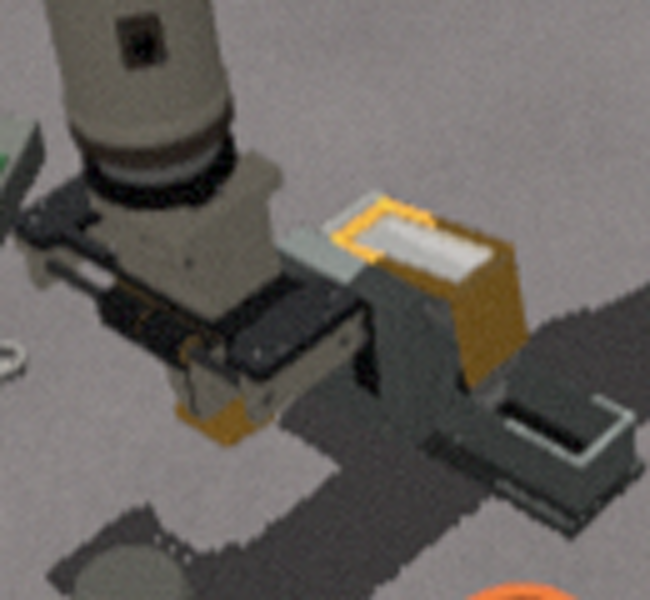

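View pics/w6.png

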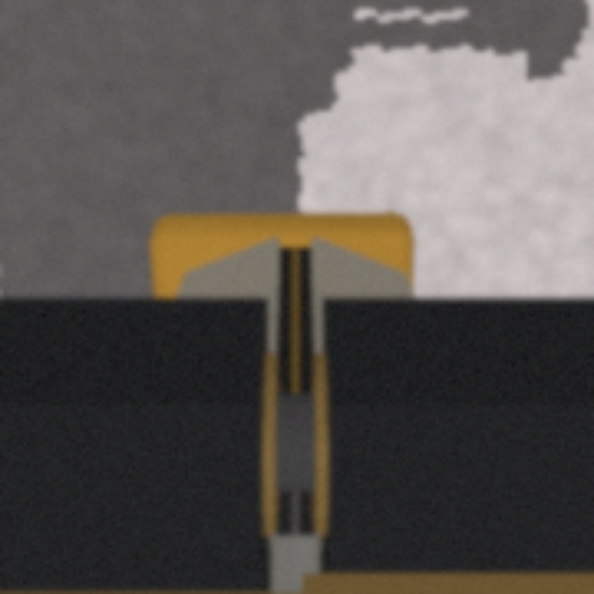

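>>> move_arm([
  {"fingers":0,"linear":[-0.003,0.0005,-0.003],"twist":[0,0,0]},
  {"fingers":0,"linear":[-0.003,0.0005,-0.003],"twist":[0,0,0]},
  {"fingers":0,"linear":[-0.003,0.0005,-0.003],"twist":[0,0,0]},
  {"fingers":0,"linear":[-0.001,0,-0.003],"twist":[0,0,0]},
])

```text
time_s: 4.98
position: [0.6029, -0.2366, 0.0665]
ee_rot: [-0.703, 0.058, 0.706, 0.065]
wrist_force: [2.1, -1.2, 4.7]
finger_gap: 0.001
```

>>> move_arm([
  {"fingers":0,"linear":[-0.001,0,-0.003],"twist":[0,0,0]},
  {"fingers":0,"linear":[-0.001,0,-0.003],"twist":[0,0,0]},
])

```text
time_s: 5.15
position: [0.6017, -0.2365, 0.0606]
ee_rot: [-0.704, 0.058, 0.705, 0.065]
wrist_force: [3.3, 0.3, 4.4]
finger_gap: 0.006
```

```bash
python3 - <<'E'
from h import *
from bench import state,capture
s=state();print(s["position"],s["wrist_force"],s["moment"])
t=capture("scene")["image"];cv2.imwrite("pics/s7.png",cv2.resize(t[110:230,170:300],None,fx=5,fy=5,interpolation=cv2.INTER_CUBIC))
t=capture("wrist")["image"];cv2.imwrite("pics/w7.png",cv2.resize(t[170:350,190:370],None,fx=3.3,fy=3.3))
E
```

```text
[ 0.60168228 -0.23651265  0.06060429] [3.32748928 0.27626329 4.425008  ] [ 0.01180222 -0.65396217 -0.03763531]
```

View pics/s7.png

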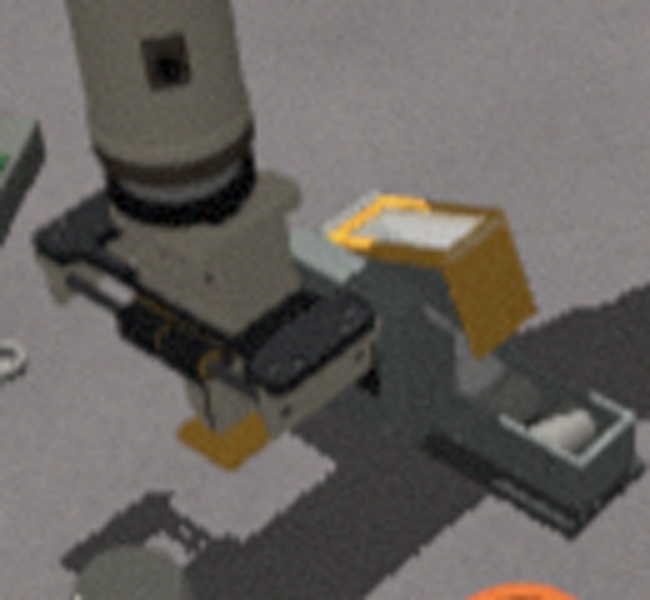

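View pics/w7.png

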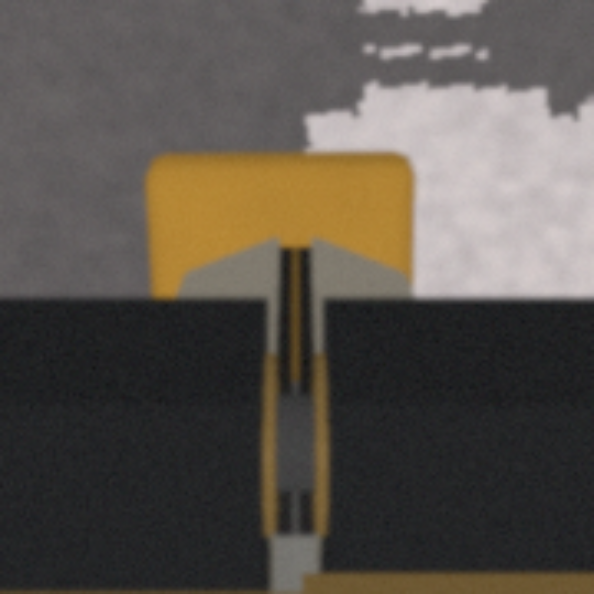

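One bushing is already in the tray at about (563,430) in the scene crop. I'll press further for the second.

>>> move_arm([
  {"fingers":0,"linear":[0.001,0,-0.003],"twist":[0,0,0]},
  {"fingers":0,"linear":[0.001,0,-0.003],"twist":[0,0,0]},
  {"fingers":0,"linear":[0,0,-0.003],"twist":[0,0,0]},
  {"fingers":0,"linear":[0,0,-0.003],"twist":[0,0,0]},
  {"fingers":0,"linear":[0,0,-0.001],"twist":[0,0,0]},
  {"fingers":0,"linear":[0,0,0],"twist":[0,0,0]},
  {"fingers":0,"linear":[0,0,0],"twist":[0,0,0]},
])

```text
time_s: 5.83
position: [0.6007, -0.2364, 0.0454]
ee_rot: [-0.702, 0.058, 0.707, 0.065]
wrist_force: [1.7, -0.1, 5.7]
finger_gap: 0.004
```

```bash
python3 - <<'E'
from h import *
from bench import state,capture
s=state();print(s["position"],s["wrist_force"],s["moment"])
t=capture("scene")["image"];a=cv2.resize(t[110:230,170:300],None,fx=5,fy=5,interpolation=cv2.INTER_CUBIC)
cv2.imwrite("pics/s8.png",a)
t=capture("top")["image"];cv2.imwrite("pics/t8.png",cv2.resize(t[230:300,280:390],None,fx=7,fy=7,interpolation=cv2.INTER_CUBIC))
E
```

```text
[ 0.60067494 -0.23637145  0.04535719] [ 1.67671997 -0.08596076  5.65837473] [ 0.02263425 -0.22974169  0.06001547]
```

View pics/s8.png

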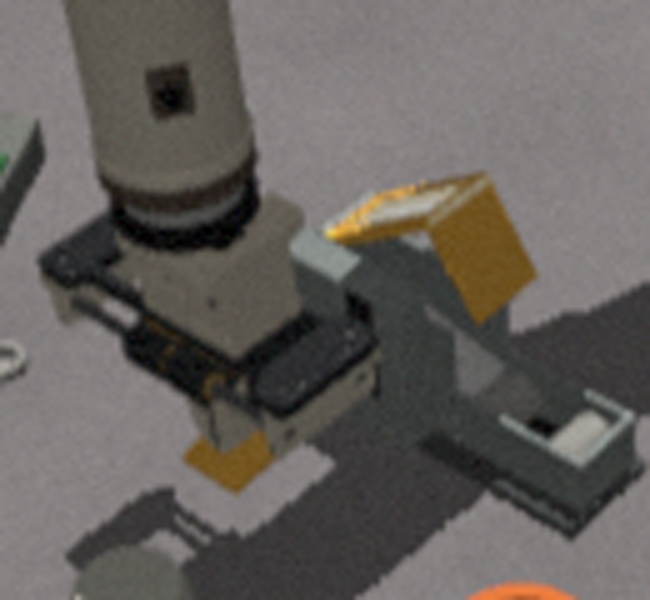

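View pics/t8.png

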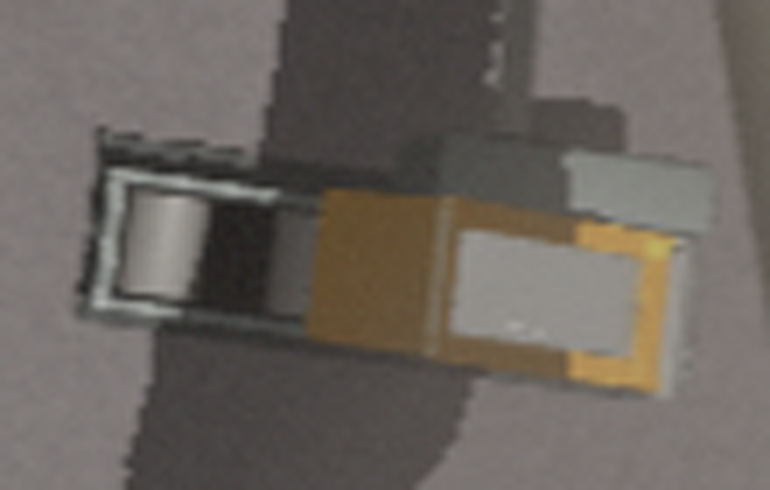

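Only one bushing is in the tray so far. I'll open a bit further and wait.

>>> move_arm([
  {"fingers":0,"linear":[0.001,0,-0.003],"twist":[0,0,0]},
  {"fingers":0,"linear":[0.001,0,-0.003],"twist":[0,0,0]},
  {"fingers":0,"linear":[0,0,0],"twist":[0,0,0]},
  {"fingers":0,"linear":[0,0,0],"twist":[0,0,0]},
  {"fingers":0,"linear":[0,0,0],"twist":[0,0,0]},
  {"fingers":0,"linear":[0,0,0],"twist":[0,0,0]},
  {"fingers":0,"linear":[0,0,0],"twist":[0,0,0]},
  {"fingers":0,"linear":[0,0,0],"twist":[0,0,0]},
])

```text
time_s: 6.6
position: [0.6001, -0.2364, 0.0396]
ee_rot: [-0.7, 0.058, 0.709, 0.065]
wrist_force: [0.7, -0.4, 4.7]
finger_gap: 0.003
```

```bash
cat > look.py <<'E'
import sys
from h import *
from bench import state,capture
s=state();print(s["time_s"],s["position"],s["wrist_force"],s["moment"])
n=sys.argv[1]
t=capture("scene")["image"];a=cv2.resize(t[110:230,170:300],None,fx=3.3,fy=3.3,interpolation=cv2.INTER_CUBIC)
t=capture("top")["image"];b=cv2.resize(t[225:305,285:365],None,fx=4.5,fy=4.5,interpolation=cv2.INTER_CUBIC)
o=np.zeros((400,800,3),np.uint8);o[:a.shape[0],:a.shape[1]]=a;o[:b.shape[0],435:435+b.shape[1]]=b
cv2.imwrite(f"pics/{n}.png",o)
E
python3 look.py l1
```

```text
6.6 [ 0.60008953 -0.23636424  0.03956936] [ 0.70952056 -0.43166167  4.66824012] [ 0.06028969 -0.09527822  0.01051685]
```

View pics/l1.png

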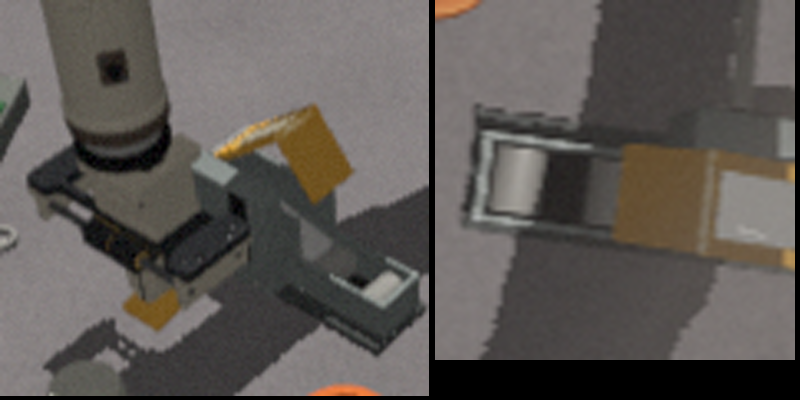

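>>> move_arm([
  {"fingers":0,"linear":[0,0,-0.002],"twist":[0,0,0]},
  {"fingers":0,"linear":[0,0,0],"twist":[0,0,0]},
  {"fingers":0,"linear":[0,0,0],"twist":[0,0,0]},
  {"fingers":0,"linear":[0,0,0],"twist":[0,0,0]},
  {"fingers":0,"linear":[0,0,0],"twist":[0,0,0]},
  {"fingers":0,"linear":[0,0,0],"twist":[0,0,0]},
  {"fingers":0,"linear":[0,0,0],"twist":[0,0,0]},
  {"fingers":0,"linear":[0,0,0],"twist":[0,0,0]},
  {"fingers":0,"linear":[0,0,0],"twist":[0,0,0]},
  {"fingers":0,"linear":[0,0,0],"twist":[0,0,0]},
])

```text
time_s: 7.53
position: [0.5999, -0.2364, 0.0379]
ee_rot: [-0.7, 0.058, 0.709, 0.065]
wrist_force: [0.5, -0.2, 4.1]
finger_gap: 0.003
```

```bash
python3 look.py l2
```

```text
7.5333 [ 0.5998857  -0.23635759  0.03792566] [ 0.47894537 -0.1650182   4.06129498] [ 0.09397063 -0.0499747  -0.02018524]
```

View pics/l2.png

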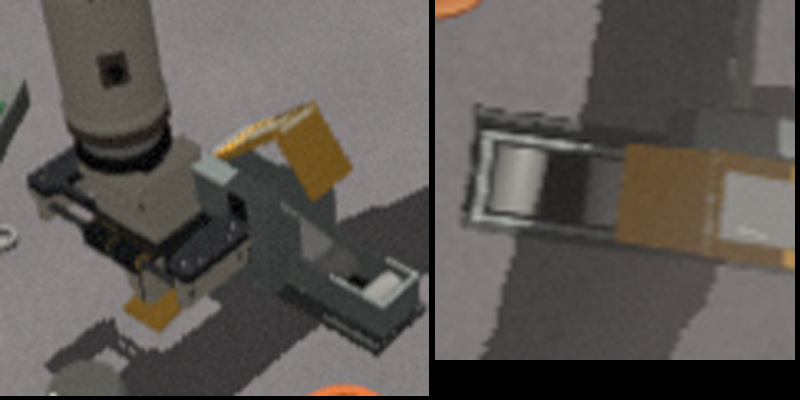

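```bash
python3 - <<'E'
from h import *
from bench import capture
S=capture("scene");t=S["image"];a=cv2.resize(t[165:220,250:305],None,fx=7,fy=7,interpolation=cv2.INTER_CUBIC)
T=capture("top");t=T["image"];b=cv2.resize(t[245:290,285:340],None,fx=7,fy=7,interpolation=cv2.INTER_CUBIC)
pickle.dump((S,T),open("p3.pkl","wb"))
o=np.zeros((390,790,3),np.uint8);o[:385,:385]=a;o[:315,395:780]=b
o=(255*(o/255.)**.5).astype(np.uint8)
from scipy.spatial.transform import Rotation as Ro
M=Ro.from_euler('z',-.152).as_matrix();O=np.array([.4475,-.1757,0])
# print projection of dispenser features: outline end y, candidates
for y in(.1125,.11,.08,.05,.02,0):
  for z in(.008,.024,.05):
    X=M@np.array([0,y,z])+O;print(y,z,((proj(S,X)-[250,165])*7).round(),((proj(T,X)-[285,245])*7+[395,0]).round())
cv2.imwrite("pics/z3.png",o)
E
```

```text
0.1125 0.008 [292. 296.] [447. 132.]
0.1125 0.024 [292. 270.] [449. 132.]
0.1125 0.05 [293. 226.] [451. 131.]
0.11 0.008 [287. 293.] [453. 133.]
0.11 0.024 [287. 267.] [455. 132.]
0.11 0.05 [288. 224.] [458. 132.]
0.08 0.008 [232. 263.] [528. 143.]
0.08 0.024 [232. 236.] [531. 143.]
0.08 0.05 [232. 193.] [536. 142.]
0.05 0.008 [179. 233.] [604. 153.]
0.05 0.024 [178. 206.] [607. 153.]
0.05 0.05 [177. 163.] [614. 152.]
0.02 0.008 [126. 203.] [679. 163.]
0.02 0.024 [125. 177.] [684. 163.]
0.02 0.05 [123. 134.] [692. 163.]
0 0.008 [ 92. 184.] [729. 169.]
0 0.024 [ 90. 158.] [735. 169.]
0 0.05 [ 88. 115.] [744. 170.]
```

View pics/z3.png

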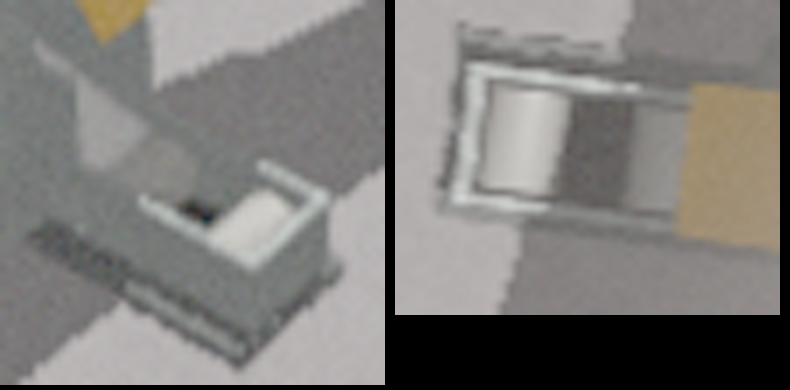

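```bash
python3 - <<'E'
from h import *
S,T=pickle.load(open("p3.pkl","rb"))
from scipy.spatial.transform import Rotation as Ro
M=Ro.from_euler('z',-.152).as_matrix();O=np.array([.4475,-.1757,0])
def draw(b,C,off,y,z,col):
    for x in(-.02,.02):
        q=[(proj(C,M@np.array([x,y+.016*np.cos(a),z+.016*np.sin(a)])+O)-off+.5)*8-.5 for a in np.linspace(0,6.283,40)]
        cv2.polylines(b,[np.int32(q)],True,col,1)
out=[]
for C,off in((S,(250,160)),(T,(290,240))):
    im=C["image"][off[1]:off[1]+60,off[0]:off[0]+48];im=(255*(im/255.)**.5).astype(np.uint8)
    b=cv2.resize(im,None,fx=8,fy=8,interpolation=cv2.INTER_CUBIC)
    draw(b,C,off,.083,.024,(0,255,0));draw(b,C,off,.026,.024,(0,0,255));draw(b,C,off,.004,.056,(255,0,0))
    out.append(b)
cv2.imwrite("pics/z4.png",np.hstack(out))
E
```

```text
(no output)
```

View pics/z4.png

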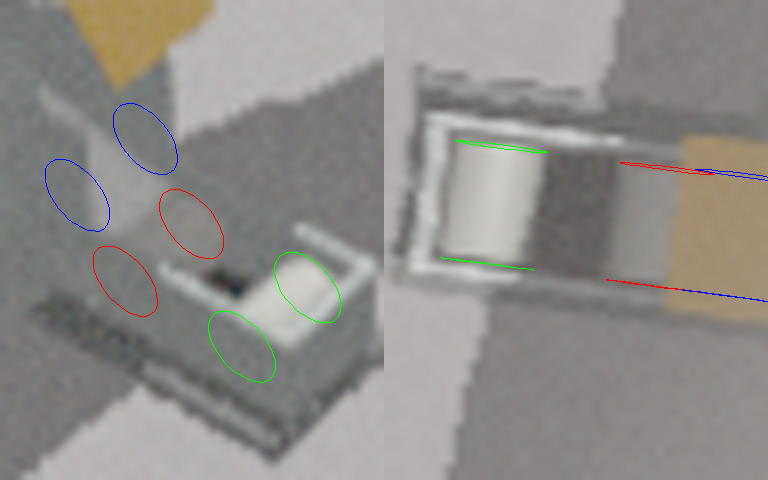

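```bash
python3 - <<'E'
import cv2,numpy as np
o=[]
for f in("s6","s7","s8"):
    im=cv2.imread(f"pics/{f}.png")[250:500,400:650];o.append(cv2.resize((255*(im/255.)**.5).astype(np.uint8),(260,260)))
T0=cv2.imread("pics/top0.png");
cv2.imwrite("pics/z5.png",np.hstack(o))
import pickle
S,T=pickle.load(open("p3.pkl","rb"))
print(T0[265,300:334].mean(1).round(),T["image"][265,300:334].mean(1).round())
E
```

```text
[ 45.  51.  46.  49.  49.  48.  46.  50.  50.  48.  49.  50.  49.  52.
  52.  48.  52.  52.  52.  53.  54.  57.  56.  51.  50.  49.  51.  51.
  61.  70.  73.  96. 133. 153.] [132. 140. 150. 157. 157. 148. 139. 128.  95.  47.  36.  40.  37.  37.
  36.  38.  37.  36.  47.  60.  69.  74.  77.  75.  79.  82.  80.  78.
  74.  76.  73.  77.  78.  78.]
```

View pics/z5.png

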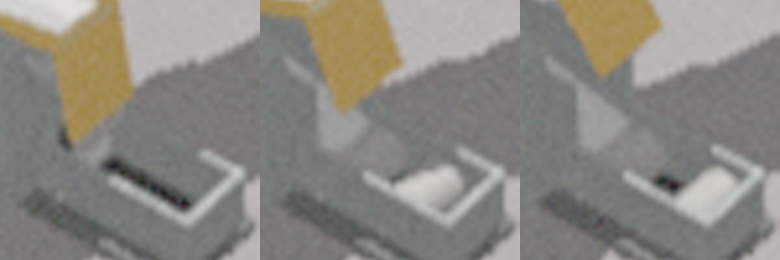

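Both bushings are in the tray: the overlay matches bushing 2 resting against the tray's rear wall. Now I'll let the lever up slowly.

>>> move_arm([
  {"fingers":0,"linear":[0,0,0.001],"twist":[0,0,0]},
  {"fingers":0,"linear":[0,0,0.0015],"twist":[0,0,0]},
  {"fingers":0,"linear":[0,0,0.0015],"twist":[0,0,0]},
  {"fingers":0,"linear":[0,0,0.0015],"twist":[0,0,0]},
  {"fingers":0,"linear":[0,0,0.0015],"twist":[0,0,0]},
  {"fingers":0,"linear":[0,0,0.0015],"twist":[0,0,0]},
  {"fingers":0,"linear":[0,0,0.0015],"twist":[0,0,0]},
  {"fingers":0,"linear":[0,0,0.0015],"twist":[0,0,0]},
  {"fingers":0,"linear":[0,0,0.0015],"twist":[0,0,0]},
  {"fingers":0,"linear":[0,0,0.0015],"twist":[0,0,0]},
])

```text
time_s: 8.57
position: [0.601, -0.2365, 0.0541]
ee_rot: [-0.701, 0.059, 0.708, 0.065]
wrist_force: [1.0, -0.1, 3.7]
finger_gap: 0.002
```

```bash
python3 look.py l3
```

```text
8.5667 [ 0.60099071 -0.23647323  0.05414635] [ 1.0105798  -0.05533489  3.68323141] [-0.00956801 -0.1892223  -0.01421404]
```

View pics/l3.png

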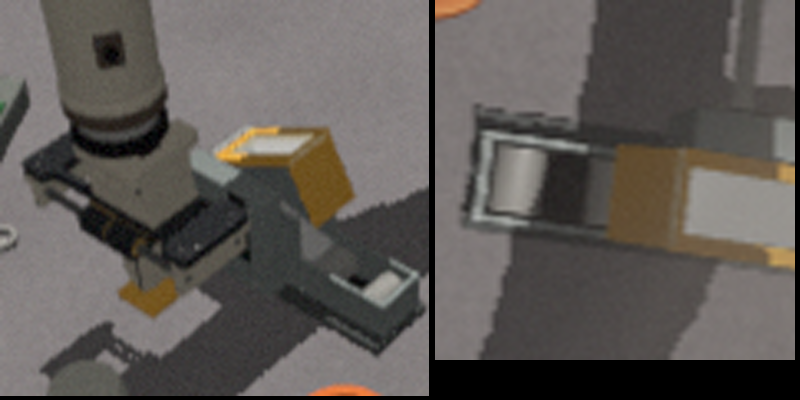

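>>> move_arm([
  {"fingers":0,"linear":[0,0,0.0015],"twist":[0,0,0]},
  {"fingers":0,"linear":[0,0,0.0015],"twist":[0,0,0]},
  {"fingers":0,"linear":[0,0,0.0015],"twist":[0,0,0]},
  {"fingers":0,"linear":[0,0,0.0015],"twist":[0,0,0]},
  {"fingers":0,"linear":[0,0,0.0015],"twist":[0,0,0]},
  {"fingers":0,"linear":[0,0,0.0015],"twist":[0,0,0]},
  {"fingers":0,"linear":[0,0,0.0015],"twist":[0,0,0]},
  {"fingers":0,"linear":[0,0,0.0015],"twist":[0,0,0]},
  {"fingers":0,"linear":[0,0,0.0015],"twist":[0,0,0]},
  {"fingers":0,"linear":[0,0,0.0015],"twist":[0,0,0]},
])

```text
time_s: 9.5
position: [0.5998, -0.2363, 0.0697]
ee_rot: [-0.7, 0.058, 0.709, 0.065]
wrist_force: [0.8, 0.3, 3.1]
finger_gap: 0.001
```

>>> move_arm([
  {"fingers":0,"linear":[0,0,0.001],"twist":[0,0,0]},
  {"fingers":0,"linear":[0,0,0.001],"twist":[0,0,0]},
  {"fingers":0,"linear":[0,0,0.001],"twist":[0,0,0]},
  {"fingers":0,"linear":[0,0,0.001],"twist":[0,0,0]},
  {"fingers":0,"linear":[0,0,0.001],"twist":[0,0,0]},
  {"fingers":0,"linear":[0,0,0.001],"twist":[0,0,0]},
])

```text
time_s: 10.0
position: [0.5988, -0.2362, 0.076]
ee_rot: [-0.699, 0.058, 0.709, 0.065]
wrist_force: [-1.0, 0.2, 3.2]
finger_gap: 0.01
```

```bash
python3 look.py l4
```

```text
10.0 [ 0.59884553 -0.23615309  0.07601059] [-1.01750609  0.21176584  3.21331885] [ 0.04821607 -0.08650805  0.00221979]
```

View pics/l4.png

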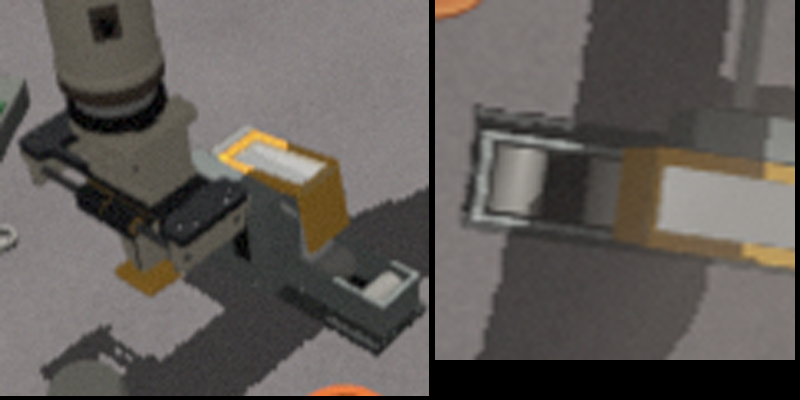

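>>> move_arm([
  {"fingers":0,"linear":[0,0,0.001],"twist":[0,0,0]},
  {"fingers":0,"linear":[0,0,0.001],"twist":[0,0,0]},
  {"fingers":0,"linear":[0,0,0.001],"twist":[0,0,0]},
  {"fingers":0,"linear":[0,0,0.001],"twist":[0,0,0]},
  {"fingers":0,"linear":[0,0,0.001],"twist":[0,0,0]},
  {"fingers":0,"linear":[0,0,0.001],"twist":[0,0,0]},
  {"fingers":0,"linear":[0,0,0.001],"twist":[0,0,0]},
  {"fingers":0,"linear":[0,0,0.001],"twist":[0,0,0]},
])

```text
time_s: 10.77
position: [0.5971, -0.2358, 0.0838]
ee_rot: [-0.698, 0.058, 0.711, 0.066]
wrist_force: [-1.2, 0.3, 2.3]
finger_gap: 0.005
```

>>> move_arm([
  {"fingers":0,"linear":[0,0,0.001],"twist":[0,0,0]},
  {"fingers":0,"linear":[0,0,0.001],"twist":[0,0,0]},
  {"fingers":0,"linear":[0,0,0.001],"twist":[0,0,0]},
  {"fingers":0,"linear":[0,0,0.001],"twist":[0,0,0]},
  {"fingers":0,"linear":[0,0,0.001],"twist":[0,0,0]},
  {"fingers":0,"linear":[0,0,0.001],"twist":[0,0,0]},
])

```text
time_s: 11.27
position: [0.5956, -0.2356, 0.0896]
ee_rot: [-0.697, 0.058, 0.712, 0.066]
wrist_force: [1.0, 0.4, -0.3]
finger_gap: 0.005
```

```bash
python3 look.py l5
```

```text
11.2667 [ 0.5956379  -0.23560169  0.08963031] [ 0.96390174  0.43824601 -0.28006105] [ 0.03305457 -0.0178527   0.00208222]
```

View pics/l5.png

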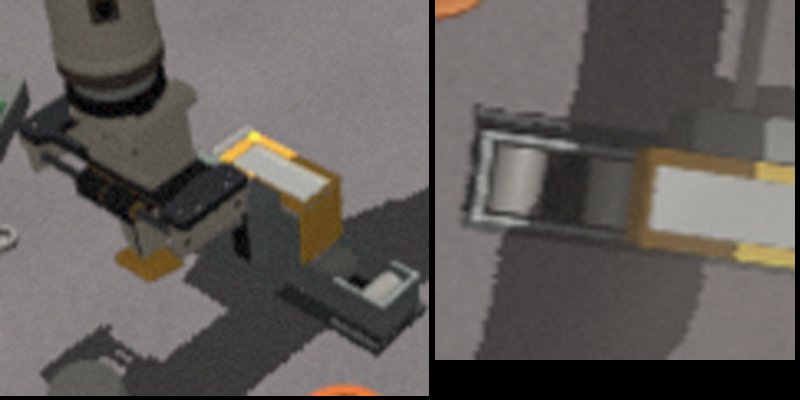

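>>> move_arm([
  {"fingers":0,"linear":[0,0,0.001],"twist":[0,0,0]},
  {"fingers":0,"linear":[0,0,0.0015],"twist":[0,0,0]},
  {"fingers":0,"linear":[0,0,0.003],"twist":[0,0,0]},
  {"fingers":0,"linear":[0,0,0.01],"twist":[0,0,0]},
  {"fingers":0,"linear":[0,0,0.015],"twist":[0,0,0]},
  {"fingers":0,"linear":[0,0,0.02],"twist":[0,0,0]},
  {"fingers":0,"linear":[0,0,0.02],"twist":[0,0,0]},
  {"fingers":0,"linear":[0,0,0.02],"twist":[0,0,0]},
  {"fingers":0,"linear":[0,0,0.02],"twist":[0,0,0]},
  {"fingers":0,"linear":[0,0,0.01],"twist":[0,0,0]},
])

```text
time_s: 12.2
position: [0.5929, -0.2343, 0.2149]
ee_rot: [-0.695, 0.057, 0.713, 0.066]
wrist_force: [1.1, -0.6, 0.0]
finger_gap: 0.005
```

>>> move_arm([
  {"fingers":0,"linear":[-0.02,-0.02,0],"twist":[0,0,0]},
  {"fingers":0,"linear":[-0.02,-0.02,0],"twist":[0,0,0]},
  {"fingers":0,"linear":[-0.02,-0.02,0],"twist":[0,0,0]},
  {"fingers":0,"linear":[-0.02,-0.02,0],"twist":[0,0,0]},
  {"fingers":0,"linear":[-0.015,-0.015,0],"twist":[0,0,0]},
  {"fingers":0,"linear":[-0.005,-0.005,0],"twist":[0,0,0]},
  {"fingers":0,"linear":[0,0,0],"twist":[0,0,0]},
  {"fingers":0,"linear":[0,0,0],"twist":[0,0,0]},
])

```text
time_s: 12.87
position: [0.4933, -0.3346, 0.2231]
ee_rot: [-0.7, 0.056, 0.709, 0.064]
wrist_force: [-0.2, 0.2, -0.5]
finger_gap: 0.004
```

```bash
python3 look.py l6; python3 -c "
from bench import capture;import cv2
cv2.imwrite('pics/sf.png',capture('scene')['image'])"
```

```text
12.8667 [ 0.49328809 -0.33464465  0.22314882] [-0.24576987  0.20435702 -0.51547017] [ 0.07592419 -0.00272085  0.03388643]
```

View pics/l6.png

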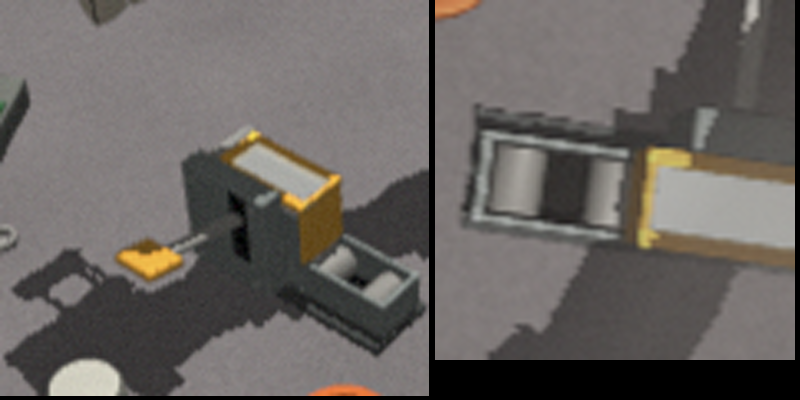

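View pics/sf.png

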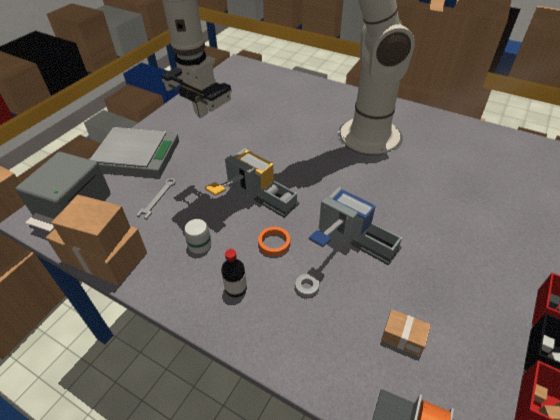

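Both bushings now show clearly in the tray, with the lid shut, the lever back up, and everything else where it was. I'm handing it in.

```bash
python3 -c "
from bench import sign_off;print(sign_off())"
```

```text
the job is handed in; nothing more can be done
None
```

The job is done and handed in at about 13 s of the 35 s limit. Both steel bushings are in the yellow tray, the lid is shut, and the arm is clear.

- **Pressing:** I pushed the yellow pad down about 50 mm with the shut fingertips, at roughly 3–6 N. The lid came up most of the way, and I held it there until both bushings were out.
- **Closing:** I let the lever up over about 3.6 s, slowing near the end. The push on the fingertips faded to zero as the lid closed. I then lifted off and backed away.
- **Last pictures:** They show both bushings in the tray, the lever at rest, and the blue dispenser and the loose items where they started. The readings after backing off showed no contact beyond about 1 N of sensor noise.
- **Disagreement:** The scene and wrist cameras both showed the fingertips ending about 35 mm short of the reported TCP. I therefore found the pad by force, making contact at a reported height of about 0.09 m instead of the expected 0.126 m.
- **Bushing 2:** It stopped in shadow at the back of the tray and was hard to see while the lid was up. I judged it to be in the tray by overlaying its outline on the pictures. The unobstructed views after closing confirmed it.

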